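# Push a bearing up its drip gutter and park it

## Robot

A 6-joint arm with a two-finger parallel gripper is mounted at the origin on a cart in front of the work surface, level with it; the furniture and walls round the work are solid. World frame = base frame: x ahead of the robot, y to its left, z up, the work surface at z = 0. Lengths are in m, angles in degrees, forces in N, time in s.
With the tool pointing down it reaches from about 0.4 to 0.825 m from the base axis. Payload 7 kg.
Tool frame: the origin (TCP) lies on the centre line of the jaws, within the pads' length; the fingertips stand 19 mm ahead of it and the grasp point (between the pads) is the TCP (r.tip_extent is the distance from the TCP to the fingertips, in m); z points along the fingers, y is the line along which they close (so a half turn about z gives the same grasp; the last joint's range is limited). The gripper opens to 88 mm and grips with 3 to 60 N. Pads are 19 mm wide; open, the fingers measure 130 mm over their backs; the gripper's body (78 mm by 193 mm) begins 47 mm behind the grasp point.
Start: joints at [-49.441, 20.546, 0.682, 0, -70.136, -16.507], TCP at [0.275, -0.616, 0.209] pointing down, gripper open.
Joint ranges: [-176.03, 176.03], [-82.01, 121.73], [-58.28, 71.71], [-173.87, 95.51], [-174.79, -0.11], [-173.66, 173.66]. Speed limits (degrees/s): [136.94, 136.94, 172.46, 180, 180, 180].

## Interface

Orientations are given as [roll, pitch, yaw] about the fixed x, y, z axes, in that order (R = Rz(yaw) Ry(pitch) Rx(roll)).
In Python, from plant import r gives the robot as it stands. The module is installed in compiled form; this text tells all that it offers.
- The arm moves only by the tool jog_arm, never from a script. Its argument "deltas" is a list that holds one entry, the list of rows, each a list of 5 numbers: the opening, from -1 (shut) to 1 (fully open), then the shift along the world's x, y, z in cm, then the turn about the world's z in rad. In form: [[[claw, dx, dy, dz, turn], ...]]. A call has 1 to 8 rows; each row shifts and turns the commanded pose from where the row before left it; what a row does not reach is not made up. A row lasts 1/8 s, in which the tool goes at most 62.5 mm and 10.7 degrees, less where a joint would pass 70% of its speed; a pose out of reach is approached as far as the arm can. A call with a gripper value outside its range is refused whole. The fingers move at their own pace and stop on an object; "force" is the grip in N (left out, the last holds). Time passes only in rows, so rows that do not move let the fingers close. It gives the time, the measured TCP pose, the force, the opening and the grip force at its end, in the units of the state.
- r.get_state(): the state, without advancing time (a new reading comes with each control period).
- r.capture(name): name is "scene" or "top" or "wrist"; returns the picture (420x560x3 uint8, blue, green, red); there is no depth.
- r.camera_info(name): a dict with "fx", "fy", "cx", "cy" (pixels), "view" (4x4, takes a point from world to camera coordinates). Camera axes: x right, y up, looking along -z (the intrinsics and any distortion apply to the point x, -y, -z); pixel columns grow to the right and rows downward; lengths in m; the calibration is good to about 2 mm. A picture is of the moment at which its call begins: read the wrist's pose just before it. camera_info takes no time and is no camera call; for the wrist camera it gives the pose at the moment of the call.
- r.close_job(): hands the job in; it is judged then, once.
The state is a dict: "time_s": time; "joints": joint angles; "qd": joint speeds; "joint_torque": joint torques, N m; "tcp_pos": TCP position; "eef_rot": TCP orientation; "contact_force": force on the tool from outside, world axes, zero at the start; "moment": the same for the moment, N m; "gripper_width": finger opening in m; "gripper_force": force on a finger pad.
Only numpy, scipy, OpenCV 4.12 (cv2) and the standard library are available. Lean on these libraries where they do the work, as an engineer would, in place of code of your own. Each camera call takes 0.05 s, during which the arm holds its last target. There are 200 camera calls.

## Task

Two washed ball bearings are draining in sloped metal gutters: one is parked at the top, the other has rolled down to the foot of its gutter. With closed fingertips, slowly push the low one up along its gutter, over the little ridge and up to the end stop, so that it stays there by itself when you take the hand away. Do not grasp, lift or bat it, and leave the parked bearing and the other things on the table alone.

Things in the scene. Friction and masses are not known exactly. Their poses are not given: they have to be found in the camera images.
- bearing_a: the bearing to push: slick ground steel with dark seals, 46 mm diameter, 26 mm wide, about 0.15 kg. Origin at its centre; y is its axle, level across the gutter (x and z turn as it rolls). Starts at the foot of gutter a against the lip, centre at x = -162, z = 23 mm in ramp_a's frame. Below the ridge it rolls back down when let go
- bearing_b: the other bearing, alike, already parked at the top of gutter b; leave it
- gutter_a: Plain grey metal drip gutter, 195 mm long, on two feet 70 mm wide, fixed to the table; gutters a and b are alike and swap places. Origin on the table under its middle; x points level along the gutter to its high end, y across, z up. Top of the stop: 77 mm over the table. Bearing_a lies in it
- ramp_a: Sloped channel of gutter a. Origin: floor at the foot of the end stop, mid-width (94 mm along the gutter's x from its origin, 45 mm over the table). x runs uphill along the floor (10 degrees), y across, z square to the floor. Floor x = -190 to 0 mm, 30 mm wide, side walls 10 mm high. Stop: plate at x = 0, 32 mm high. A parked bearing has its centre at x = -23 to -26 mm, z = 23 mm
- ridge_a (a point): retaining ridge of gutter a: crest 2.5 mm over the floor, 37 mm down from the stop face, rising gently from the foot side over 26 mm and dropping off short on the stop side; 1 to 4 N pushes the bearing over it; the point lies at floor level, mid-width
- lip_a (a point): foot lip of gutter a: a round bar across the floor, 10 mm high, 184 mm down from the stop face; the point lies at floor level, mid-width
- gutter_b: Plain grey metal drip gutter, 195 mm long, on two feet 70 mm wide, fixed to the table; gutters a and b are alike and swap places. Origin on the table under its middle; x points level along the gutter to its high end, y across, z up. Top of the stop: 77 mm over the table. Bearing_b is parked in it
- label_roll: bystander: white label roll standing on the table, 39 mm diameter, 28 mm high, origin at the centre of its underside
- usb_stick: bystander: memory stick, 17x52x8 mm, origin at the centre of its underside
- wick_spool: bystander: small blue spool, 59x49x9 mm, origin at the centre of its underside
Mind the look-alikes: they are no part of the job. Leave any pink look-alike of the gutter_a alone.

How it is judged (in metres and radians):
On the way:
1. the fingers push the low bearing up its gutter (touching it more than 42 mm up from where it started and still below the ridge) (contact force between the fingers and bearing_a above 0.05 N and x of bearing_a in the frame of ramp_a between -0.12 and -0.045 m), for 0.05 s.
At the end, for the whole second after the job is handed in: bearing_a rests on the floor of gutter a between ridge and stop (centre 18-31 mm from the stop face, 20-26 mm over the floor, within 5 mm of the middle), axle across within 0.2 rad, speed under 0.02 m/s; bearing_b within 8 mm and bystanders within 20 mm of where they were (x of bearing_a in the frame of ramp_a between -0.031 and -0.018 m and z of bearing_a in the frame of ramp_a between 0.02 and 0.026 m and y of bearing_a in the frame of ramp_a between -0.005 and 0.005 m and angle between the y axis of bearing_a and the y axis of ramp_a, either way round below 0.2 rad and linear speed of bearing_a below 0.02 m/s and distance of bearing_b from where it was at the start of the episode below 0.008 m and distance of each of label_roll, usb_stick, wick_spool from where it was at the start of the episode below 0.02 m); the robot touches nothing.
It fails at once if bearing_a is lifted: its centre more than 29 mm over the gutter floor (crossing the ridge takes it to 26 mm) (z of bearing_a in the frame of ramp_a above 0.029 m).
It fails at once if bearing_a leaves the gutter (x of bearing_a in the frame of ramp_a below -0.2 m or y of bearing_a in the frame of ramp_a above 0.015 m or y of bearing_a in the frame of ramp_a below -0.015 m).
It fails at once if bearing_a is batted: faster than 0.7 m/s (linear speed of bearing_a above 0.7 m/s).
It fails at once if the parked bearing is moved more than 10 mm (distance of bearing_b from where it was at the start of the episode above 0.01 m).
It fails at once if a bystander is moved more than 20 mm (distance of any of label_roll, usb_stick, wick_spool from where it was at the start of the episode above 0.02 m).
It also fails if it takes over 43 s, if anything falls off the work surface, if the arm or the gripper's body presses on something with over 40 N, if the wrist force passes 120 N, or if a joint passes its speed limit or range.

## Working session

There is one attempt and no reset: what is moved stays moved. The work goes in short steps, Python scripts to look and compute and a tool call to move; the robot and the scene stay as the last step left them, time stands still between calls to the robot, and variables do not carry over. Pictures are saved under pics/ and viewed, at most 10 in all, crops included, and the job is handed in when it is done.

Besides the shell and the picture viewer there is one more tool, called after "Emit:" as name([rows], argument=value, ...), one row to a line, values as JSON. jog_arm: Moves the arm, as the interface text tells. Its arguments: {"type":"object","properties":{"deltas":{"type":"array"},"force":{"type":"number"}},"required":["deltas"]}

```bash
mkdir -p pics
python3 - <<'E'
from plant import r
import cv2
for n in("scene","top"):
    cv2.imwrite(f"pics/{n}0.png",r.capture(n)); i=r.camera_info(n); print(n,i)
print(r.get_state(), r.tip_extent)
E
```

```text
scene {'fx': 456.101881856874, 'fy': 456.101881856874, 'cx': 274.6372610753514, 'cy': 204.41490474569162, 'view': array([[-0.81677245, -0.57676194,  0.01511395,  0.40093151],
       [ 0.23797919, -0.31291562,  0.9194834 , -0.19449401],
       [-0.52559363,  0.75460551,  0.3928382 , -0.90842934],
       [ 0.        ,  0.        ,  0.        ,  1.        ]])}
top {'fx': 398.439133978905, 'fy': 398.439133978905, 'cx': 282.59854092249714, 'cy': 215.82991544143266, 'view': array([[ 1.10293472e-02, -9.99938742e-01,  9.30103356e-04,
        -4.64402288e-02],
       [ 9.77462839e-01,  1.09775356e-02,  2.10821944e-01,
        -5.34648888e-01],
       [-2.10819240e-01, -1.41608694e-03,  9.77524037e-01,
        -1.26355421e+00],
       [ 0.00000000e+00,  0.00000000e+00,  0.00000000e+00,
         1.00000000e+00]])}
{'time_s': 0.1, 'joints': array([-4.94410795e+01,  2.05894263e+01,  6.41824168e-01, -1.78738058e-02,
       -7.01351569e+01, -1.65066830e+01]), 'qd': array([ 0.01750288, -0.13126135,  0.0794127 ,  0.04214171, -0.05929659,
       -0.00549972]), 'joint_torque': array([-1.34716884e-03, -5.84165025e+01,  2.93749791e+01,  7.01562658e+00,
        1.02067858e-02, -7.19893751e-05]), 'tcp_pos': array([ 0.2749124 , -0.61600599,  0.20861358]), 'eef_rot': array([ 1.79915877e+02, -7.40533126e-03, -1.55953843e+02]), 'contact_force': array([-0.77884962, -0.10249762, -0.25828825]), 'moment': array([0.01132566, 0.05177194, 0.00255427]), 'gripper_force': 0.0, 'gripper_width': 0.08759760433134386} 0.019
```

View pics/top0.png

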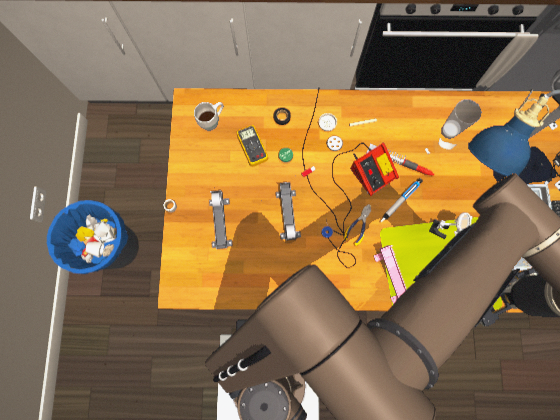

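View pics/scene0.png

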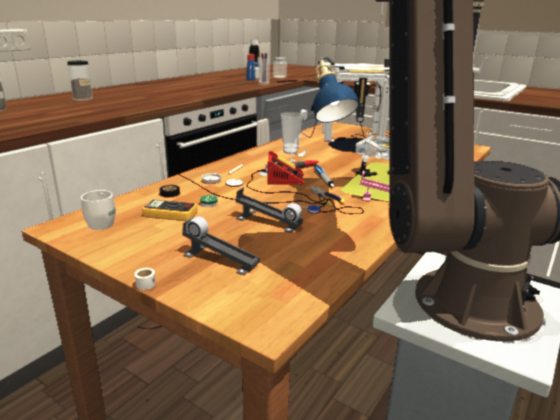

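The top view shows two gutters, around px (220,220) and (288,211). Next I'll zoom in on both.

Run:
```python
import cv2,numpy as np
t=cv2.imread("pics/top0.png")[170:260,190:320]; s=cv2.imread("pics/scene0.png")[180:280,170:320]
a=cv2.resize(t,None,fx=5,fy=5,interpolation=cv2.INTER_CUBIC)
b=cv2.resize(s,None,fx=5,fy=5,interpolation=cv2.INTER_CUBIC)
cv2.imwrite("pics/tz.png",a);cv2.imwrite("pics/sz.png",b)
```

```text
(no output)
```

View pics/tz.png

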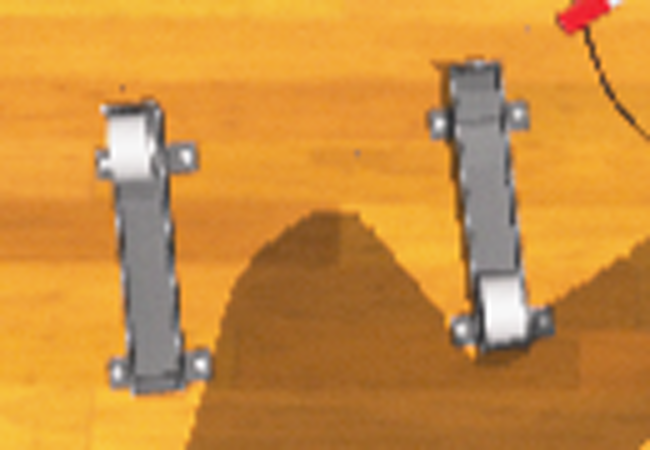

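View pics/sz.png

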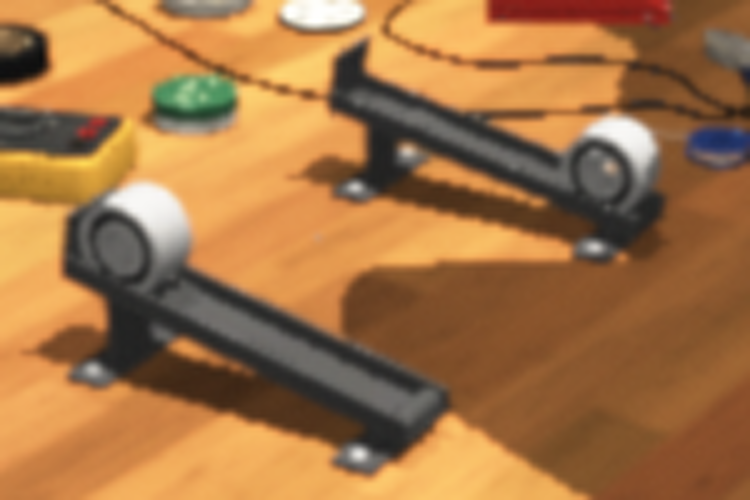

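Gutter a is the right-hand one in the top view: bearing at its near, low end, stop at the far end. The other bearing is parked in the left gutter. Now I'll turn those pixels into positions.

```bash
cat > h.py <<'E'
import numpy as np
def ray(i,u,v,z):
    "world point at height z seen at pixel u,v"
    V=np.array(i["view"]);R=V[:3,:3];c=-R.T@V[:3,3]
    d=R.T@np.array([(u-i["cx"])/i["fx"],-(v-i["cy"])/i["fy"],-1]);return c+d*(z-c[2])/d[2]
def px(i,p):
    q=np.array(i["view"])@np.r_[p,1];return np.array([i["cx"]-i["fx"]*q[0]/q[2],i["cy"]+i["fy"]*q[1]/q[2]])
def gut(x,y,yaw):
    "ramp frame: (R,origin)"
    c,s=np.cos(yaw),np.sin(yaw);t=np.radians(10)
    Rg=np.array([[c,-s,0],[s,c,0],[0,0,1]])
    Ry=np.array([[np.cos(t),0,-np.sin(t)],[0,1,0],[np.sin(t),0,np.cos(t)]])
    return Rg@Ry,np.array([x,y,0])+Rg@[.094,0,.045]
E
python3 - <<'E'
from h import *
from plant import r
i=r.camera_info("top")
f=lambda u,v,z:ray(i,u/5+190-.4,v/5+170-.4,z)
P=[f(438,124,.004),f(517,116,.004),f(465,332,.004),f(542,322,.004)]
h=(P[0]+P[1])/2;l=(P[2]+P[3])/2
print(np.round(P,4),h,l,np.linalg.norm(h-l),np.linalg.norm(P[0]-P[1]),np.degrees(np.arctan2(*(h-l)[[1,0]])))
print("stop top",f(475,65,.077)); print("bearing top",f(503,308,.062))
E
```

```text
[[ 0.6229 -0.0207  0.004 ]
 [ 0.6293 -0.0758  0.004 ]
 [ 0.4761 -0.0412  0.004 ]
 [ 0.4836 -0.0937  0.004 ]] [ 0.6260861  -0.04828322  0.004     ] [ 0.47989531 -0.06746373  0.004     ] 0.14744368403617578 0.05549418921720042 7.474618096030621
stop top [ 0.6438484  -0.04592075  0.077     ]
bearing top [ 0.48285629 -0.06595124  0.062     ]
```

Emit:
jog_arm([
  [[-1,0.5,3,1,-0.036],[-1,1.5,5,1,-0.036],[-1,1.5,5,1,-0.036],[-1,1.5,5,0,-0.036],[-1,1.5,5,0,-0.036],[-1,1.5,5,0,-0.036],[-1,1.5,5,0,-0.036],[-1,1.5,5,0,-0.036]],
], force=10)

```text
time_s: 1.1
tcp_pos: [0.3851, -0.2347, 0.2394]
eef_rot: [180.0, 0.0, -172.5]
contact_force: [1.5, -0.3, 0.2]
gripper_width: 0.0132
gripper_force: 0.0
```

Emit:
jog_arm([
  [[-1,1,5,-1,0],[-1,1,5,-1,0],[-1,1,5,-2,0],[-1,1,1,-2,0],[-1,0,0,-2,0],[-1,0,0,0,0],[-1,0,0,0,0],[-1,0,0,0,0]],
])

```text
time_s: 2.1
tcp_pos: [0.4255, -0.0766, 0.1603]
eef_rot: [180.0, 0.1, -172.5]
contact_force: [0.2, -0.1, 0.0]
gripper_width: 0.0003
gripper_force: 0.0
```

Run:
```python
from plant import r
import cv2
from h import *
s=r.get_state();print({k:np.round(s[k],4) for k in("time_s","tcp_pos","eef_rot","contact_force","gripper_width","joints")})
i=r.camera_info("wrist");im=r.capture("wrist");print(i)
cv2.imwrite("pics/w1r.png",im)
# draw predicted ramp
R,o=gut(.551,-.058,np.radians(7.5))
for p in [(-.19,-.015,0),(-.19,.015,0),(0,-.015,0),(0,.015,0),(0,-.015,.032),(0,.015,.032),(-.162,0,.046),(-.184,0,.01)]:
    u=px(i,o+R@np.array(p));print(p,u.round(1)); cv2.circle(im,tuple(int(x) for x in u),2,(0,0,255),-1)
cv2.imwrite("pics/w1.png",cv2.resize(im,(784,588)))
```

```text
{'time_s': np.float64(2.1), 'tcp_pos': array([ 0.4255, -0.0766,  0.1603]), 'eef_rot': array([ 1.799977e+02,  8.150000e-02, -1.724787e+02]), 'contact_force': array([ 0.1758, -0.0824,  0.016 ]), 'gripper_width': np.float64(0.0003), 'joints': array([ 1.61421e+01, -6.41300e-01, -3.25364e+01,  1.17000e-02,
       -5.80239e+01, -9.86270e+01])}
{'fx': 318.6734867107201, 'fy': 318.6734867107201, 'cx': 275.2082065592256, 'cy': 209.4795729936768, 'view': array([[-1.30530991e-01,  9.91444117e-01, -4.72979941e-04,
         1.32066425e-01],
       [-9.49289496e-01, -1.25118623e-01, -2.88435058e-01,
         4.17271525e-01],
       [-2.86026420e-01, -3.72007191e-02,  9.57499344e-01,
        -2.25104781e-01],
       [ 0.00000000e+00,  0.00000000e+00,  0.00000000e+00,
         1.00000000e+00]])}
(-0.19, -0.015, 0) [263.7 221.4]
(-0.19, 0.015, 0) [291.6 221.4]
(0, -0.015, 0) [264.4 385.6]
(0, 0.015, 0) [290.6 385.6]
(0, -0.015, 0.032) [263.3 406. ]
(0, 0.015, 0.032) [292.1 406.1]
(-0.162, 0, 0.046) [278.  258.4]
(-0.184, 0, 0.01) [277.7 228.6]
```

View pics/w1.png

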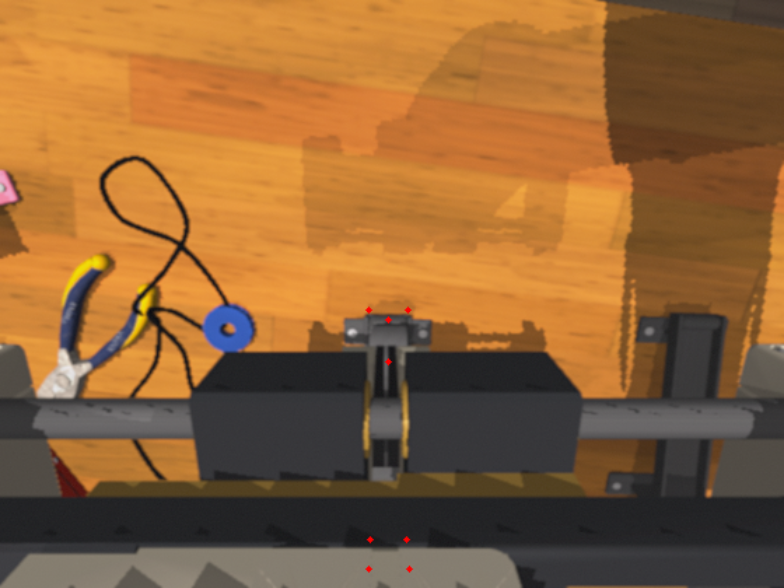

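The wrist view shows the closed fingers in line with gutter a's centre line (zoomed column about 388). The low feet are at (355,330) and (422,330), matching the estimate. I'll descend just behind the bearing.

Emit:
jog_arm([
  [[-1,0,0.2,-3,0],[-1,0,0,-3,0],[-1,0,0,-3,0],[-1,0,0,-1.8,0],[-1,0,0,0,0],[-1,0,0,0,0]],
])

```text
time_s: 2.9
tcp_pos: [0.4258, -0.0744, 0.0523]
eef_rot: [-180.0, 0.1, -172.4]
contact_force: [0.6, -0.2, -0.1]
gripper_width: 0.0005
gripper_force: 0.0
```

Emit:
jog_arm([
  [[-1,0.5,0.065,0,0],[-1,0.5,0.065,0,0],[-1,0.3,0.04,0,0],[-1,0.3,0.04,0,0],[-1,0,0,0,0],[-1,0,0,0,0]],
])

```text
time_s: 3.65
tcp_pos: [0.4409, -0.0723, 0.0514]
eef_rot: [180.0, -0.0, -172.5]
contact_force: [-0.1, -0.3, -0.6]
gripper_width: 0.0006
gripper_force: 0.0
```

Run:
```python
from plant import r
import cv2
from h import *
a=r.capture("scene")[160:260,200:350];cv2.imwrite("pics/s2.png",cv2.resize(a,None,fx=5,fy=5,interpolation=cv2.INTER_CUBIC))
```

```text
(no output)
```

View pics/s2.png

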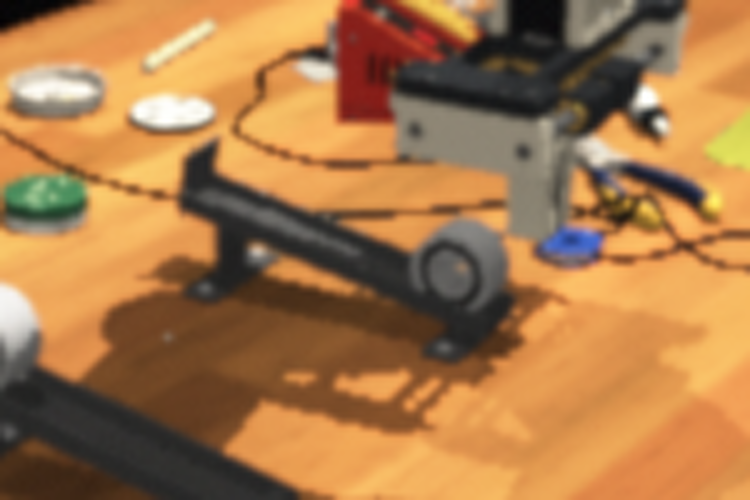

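Run:
```python
from plant import r
from h import *
i=r.camera_info("scene");t=r.get_state()["tcp_pos"];print(t)
z=lambda p:((px(i,p)-[200,160])*5+2).round()
for dx in(-.0095,.0095):
  for dy in(-.01,.01):print("tip",dx,dy,z(t+[dx,dy,-.019]))
R,o=gut(.551,-.058,np.radians(7.5))
for p in[(-.162,.013,.023),(-.162,.013,.046),(-.139,.013,.023),(-.185,.013,.023),(0,.015,.032),(0,-.015,.032),(-.19,.015,.01)]:print(p,z(o+R@np.array(p)))
```

```text
[ 0.4409125  -0.07231211  0.05139107]
tip -0.0095 -0.01 [561. 294.]
tip -0.0095 0.01 [541. 307.]
tip 0.0095 -0.01 [530. 285.]
tip 0.0095 0.01 [510. 298.]
(-0.162, 0.013, 0.023) [453. 276.]
(-0.162, 0.013, 0.046) [461. 237.]
(-0.139, 0.013, 0.023) [414. 260.]
(-0.185, 0.013, 0.023) [492. 292.]
(0, 0.015, 0.032) [191. 155.]
(0, -0.015, 0.032) [220. 138.]
(-0.19, 0.015, 0.01) [494. 318.]
```

The scene view shows the bearing where I predicted. The beige finger plate, though, ends at about (530,240), higher than the tip position I predicted (about 300). I'll look more closely.

Run:
```python
from plant import r
import cv2
from h import *
i=r.camera_info("wrist");w=r.capture("wrist")
s=r.capture("scene");j=r.camera_info("scene")
t=r.get_state()["tcp_pos"];R,o=gut(.551,-.058,np.radians(7.5))
print("w tip",px(i,t+[0,0,-.019]),"tip+35",px(i,t+[0,0,.016]),"tcp",px(i,t),"lip",px(i,o+R@[-.184,0,.01]),"bear top",px(i,o+R@[-.162,0,.046]))
a=cv2.resize(w[200:400,185:365],None,fx=2.2,fy=2.2,interpolation=cv2.INTER_CUBIC)
b=cv2.resize(s[140:240,250:340],None,fx=4.4,fy=4.4,interpolation=cv2.INTER_CUBIC)
cv2.imwrite("pics/c3.png",np.hstack([a,b]))
```

```text
w tip [276.05863086 236.92349671] tip+35 [276.1874418  260.44617861] tcp [276.12292865 248.66517459] lip [275.72581239 261.13581783] bear top [275.76887133 313.57238635]
```

View pics/c3.png

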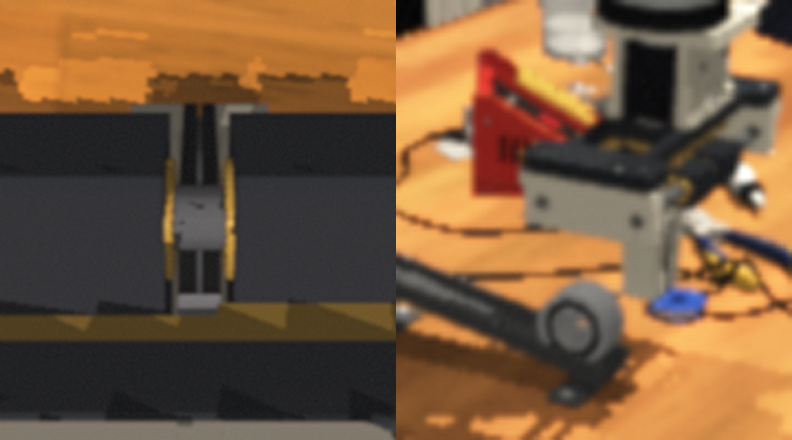

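Both cameras put the drawn fingertips about 35–40 mm higher than the stated tip. I'll back off and settle it with a gentle touch on the bare table.

Emit:
jog_arm([
  [[-1,-1,-0.13,0,0],[-1,-1,-0.13,0,0],[-1,0,0,-1,0],[-1,0,0,-1,0],[-1,0,0,-0.5,0],[-1,0,0,0,0],[-1,0,0,0,0]],
])

```text
time_s: 4.68
tcp_pos: [0.4213, -0.0749, 0.0264]
eef_rot: [-180.0, -0.0, -172.4]
contact_force: [0.9, 0.8, -0.3]
gripper_width: 0.0001
gripper_force: 0.0
```

Emit:
jog_arm([
  [[-1,0,0,-0.2,0],[-1,0,0,-0.2,0],[-1,0,0,-0.2,0],[-1,0,0,-0.2,0],[-1,0,0,0,0]],
])

```text
time_s: 5.3
tcp_pos: [0.421, -0.0749, 0.0183]
eef_rot: [-180.0, -0.0, -172.5]
contact_force: [0.4, 1.0, 0.4]
gripper_width: 0.0007
gripper_force: 0.0
```

Emit:
jog_arm([
  [[-1,0,0,-0.2,0],[-1,0,0,-0.2,0],[-1,0,0,0,0]],
])

```text
time_s: 5.68
tcp_pos: [0.421, -0.0749, 0.0143]
eef_rot: [-180.0, -0.0, -172.4]
contact_force: [0.8, -0.0, 0.0]
gripper_width: 0.0006
gripper_force: 0.0
```

Run:
```python
from plant import r
import cv2
from h import *
s=r.capture("scene");j=r.camera_info("scene")
t=r.get_state();print(t["tcp_pos"],t["contact_force"])
t=t["tcp_pos"]
for z in(-.019,0,.019):print(z,(px(j,t+[.0095,.008,z])-[250,140])*6)
cv2.imwrite("pics/c4.png",cv2.resize(s[140:240,250:350],None,fx=6,fy=6,interpolation=cv2.INTER_CUBIC))
```

```text
[ 0.42100552 -0.07488662  0.01436812] [-1.41926612 -0.5004827  -0.25304039]
-0.019 [350.27892496 560.25889325]
0 [352.22628789 520.82611693]
0.019 [354.19845315 480.89111026]
```

View pics/c4.png

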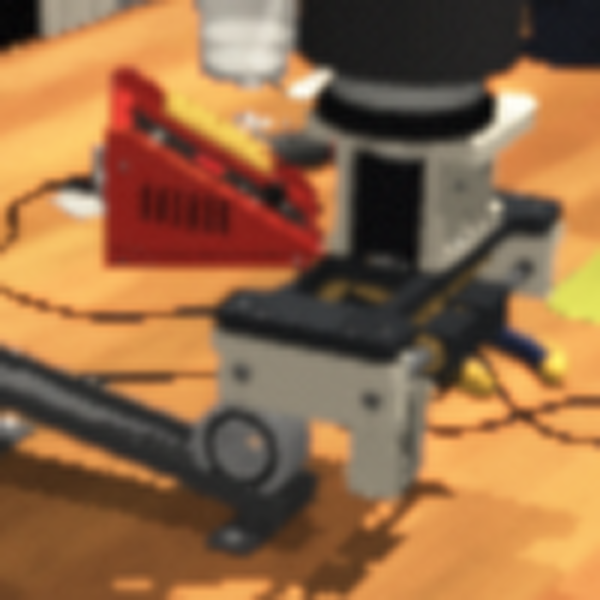

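There was no contact at TCP z = 0.0143, so the reported tip is too low. The picture puts the real tip at about z ≈ 0.031, roughly 16 mm above the reported TCP. That is the right pushing height, about 8 mm below the bearing centre, and the body still clears the bearing. I'll approach at this height.

Emit:
jog_arm([
  [[-1,0.5,0.065,0.1,0],[-1,0.5,0.065,0,0],[-1,0.5,0.065,0,0],[-1,0.3,0.04,0,0],[-1,0.3,0.04,0,0],[-1,0.3,0.04,0,0],[-1,0,0,0,0],[-1,0,0,0,0]],
])

```text
time_s: 6.72
tcp_pos: [0.4449, -0.0718, 0.0154]
eef_rot: [180.0, -0.0, -172.5]
contact_force: [-0.4, -0.5, -0.0]
gripper_width: 0.0005
gripper_force: 0.0
```

Emit:
jog_arm([
  [[-1,0.3,0.04,0.05,0],[-1,0.3,0.04,0.05,0],[-1,0.3,0.04,0.05,0],[-1,0.3,0.04,0.05,0],[-1,0.3,0.04,0.05,0],[-1,0,0,0,0]],
])

```text
time_s: 7.48
tcp_pos: [0.4606, -0.0696, 0.018]
eef_rot: [180.0, 0.0, -172.4]
contact_force: [0.2, -0.8, -0.5]
gripper_width: 0.0008
gripper_force: 0.1
```

Run:
```python
from plant import r
import cv2
s=r.capture("scene")
cv2.imwrite("pics/c5.png",cv2.resize(s[140:240,235:335],None,fx=6,fy=6,interpolation=cv2.INTER_CUBIC))
t=r.get_state();print(t["tcp_pos"],t["contact_force"])
```

```text
[ 0.46031844 -0.06966268  0.01794361] [ 0.51661441 -1.37676343 -0.61656503]
```

View pics/c5.png

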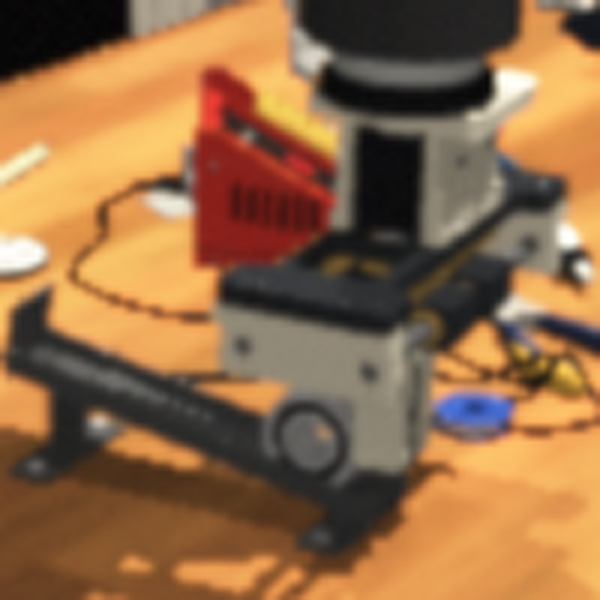

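The finger face is behind the bearing at the right height: bearing centre about (308,440), tip (380,470). I'll push up the slope at 40 mm/s.

Emit:
jog_arm([
  [[-1,0.4,0.053,0.07,0],[-1,0.5,0.066,0.09,0],[-1,0.5,0.066,0.09,0],[-1,0.5,0.066,0.09,0],[-1,0.5,0.066,0.09,0],[-1,0.5,0.066,0.09,0],[-1,0.5,0.066,0.09,0],[-1,0.5,0.066,0.09,0]],
])

```text
time_s: 8.52
tcp_pos: [0.4994, -0.0645, 0.025]
eef_rot: [180.0, -0.0, -172.4]
contact_force: [-1.5, 0.4, 0.3]
gripper_width: 0.0007
gripper_force: 0.4
```

Emit:
jog_arm([
  [[-1,0.5,0.066,0.09,0],[-1,0.5,0.066,0.09,0],[-1,0.5,0.066,0.09,0],[-1,0.5,0.066,0.09,0],[-1,0.5,0.066,0.09,0],[-1,0.5,0.066,0.09,0],[-1,0.4,0.053,0.07,0],[-1,0.3,0.04,0.05,0]],
])

```text
time_s: 9.52
tcp_pos: [0.5364, -0.0597, 0.0316]
eef_rot: [180.0, 0.0, -172.4]
contact_force: [-0.5, 0.1, 0.4]
gripper_width: 0.0001
gripper_force: 0.5
```

Run:
```python
from plant import r
import cv2
for n in("scene","top"):cv2.imwrite(f"pics/{n}6.png",r.capture(n))
t=r.get_state();print(t["tcp_pos"],t["contact_force"],t["time_s"])
a=cv2.resize(cv2.imread("pics/scene6.png")[140:240,235:335],(600,600),interpolation=cv2.INTER_CUBIC)
# bearing near-face dark seal ring, low saturation & value
g=cv2.medianBlur(cv2.cvtColor(a,cv2.COLOR_BGR2GRAY),5)
print(cv2.HoughCircles(g,cv2.HOUGH_GRADIENT,1.5,40,param1=80,param2=35,minRadius=25,maxRadius=60))
```

```text
[ 0.53660923 -0.05962255  0.03162078] [-0.38894944 -0.68949244 -0.10119314] 9.625
[[[548.25     369.75      55.75    ]
  [489.75     261.75      59.050003]
  [464.25     329.25      34.      ]
  [351.75     500.25      42.55    ]
  [152.25     374.25      34.9     ]]]
```

Run:
```python
from plant import r
from h import *
j=r.camera_info("scene");R,o=gut(.551,-.058,np.radians(7.5))
for x in(-.09,-.08,-.07,-.06,-.05):print(x,((px(j,o+R@[x,.013,.023])-[235,140])*6+2.5).round())
```

```text
-0.09 [190. 392.]
-0.08 [171. 385.]
-0.07 [152. 377.]
-0.06 [132. 369.]
-0.05 [113. 361.]
```

Emit:
jog_arm([
  [[-1,0.4,0.053,0.07,0],[-1,0.4,0.053,0.07,0],[-1,0.4,0.053,0.07,0],[-1,0.4,0.053,0.07,0],[-1,0.4,0.053,0.07,0],[-1,0.4,0.053,0.07,0],[-1,0.4,0.053,0.07,0],[-1,0.3,0.04,0.05,0]],
])

```text
time_s: 10.62
tcp_pos: [0.5674, -0.0555, 0.037]
eef_rot: [180.0, 0.0, -172.5]
contact_force: [-1.1, -0.0, 0.9]
gripper_width: 0.0003
gripper_force: 0.8
```

Run:
```python
from plant import r
import cv2
cv2.imwrite("pics/scene7.png",r.capture("scene"))
t=r.get_state();print(t["tcp_pos"],t["contact_force"],t["time_s"])
a=cv2.resize(cv2.imread("pics/scene7.png")[140:240,235:335],(600,600),interpolation=cv2.INTER_CUBIC)
g=cv2.medianBlur(cv2.cvtColor(a,cv2.COLOR_BGR2GRAY),5)
print(cv2.HoughCircles(g,cv2.HOUGH_GRADIENT,1.5,40,param1=80,param2=35,minRadius=25,maxRadius=60))
```

```text
[ 0.56786217 -0.05545961  0.03708676] [ 0.22984337 -0.40396863  1.57420732] 10.675
[[[471.75     342.75      40.9     ]
  [488.25     261.75      59.050003]
  [551.25     323.25      40.6     ]
  [540.75     402.75      34.15    ]
  [350.25     498.75      44.2     ]
  [570.75     374.25      26.8     ]
  [599.25     296.25      55.75    ]]]
```

Emit:
jog_arm([
  [[-1,0.3,0.04,0.05,0],[-1,0.3,0.04,0.05,0],[-1,0.3,0.04,0.05,0],[-1,0.2,0.026,0.035,0]],
])

```text
time_s: 11.18
tcp_pos: [0.5787, -0.054, 0.0389]
eef_rot: [-180.0, 0.0, -172.4]
contact_force: [0.2, 0.2, -1.0]
gripper_width: 0.0006
gripper_force: 0.0
```

Emit:
jog_arm([
  [[-1,0.1,0.013,0.02,0],[-1,0.1,0.013,0.02,0],[-1,0,0,0,0]],
])

```text
time_s: 11.55
tcp_pos: [0.5801, -0.0538, 0.0392]
eef_rot: [-180.0, 0.0, -172.4]
contact_force: [0.2, 0.2, 0.0]
gripper_width: 0.0002
gripper_force: 0.0
```

Emit:
jog_arm([
  [[-1,0.1,0.013,0.02,0],[-1,0.1,0.013,0.02,0],[-1,0,0,0,0]],
])

```text
time_s: 11.92
tcp_pos: [0.5822, -0.0536, 0.0396]
eef_rot: [180.0, 0.0, -172.5]
contact_force: [0.3, -0.6, -0.4]
gripper_width: 0.0004
gripper_force: 0.0
```

Gripper force fell to 0, which suggests the bearing has dropped over the ridge. I'll retract along the slope, then up, and check.

Emit:
jog_arm([
  [[-1,-0.5,-0.066,0,0],[-1,-1,-0.13,0,0],[-1,-1.5,-0.2,0,0],[-1,-2,-0.26,0,0],[-1,-2,-0.26,2,0],[-1,-2,-0.26,4,0],[-1,-2,-0.26,5,0],[-1,0,0,5,0]],
])

```text
time_s: 12.92
tcp_pos: [0.4694, -0.0684, 0.2011]
eef_rot: [180.0, -0.0, -172.5]
contact_force: [1.9, 0.2, -0.4]
gripper_width: 0.0005
gripper_force: 0.0
```

Emit:
jog_arm([
  [[-1,0,-3,2,0],[-1,0,-5,0,0],[-1,0,-5,0,0],[-1,0,-5,0,0],[-1,0,0,0,0]],
])

```text
time_s: 13.55
tcp_pos: [0.4705, -0.2503, 0.219]
eef_rot: [180.0, -0.1, -172.7]
contact_force: [-0.4, 0.7, -0.5]
gripper_width: 0.0005
gripper_force: 0.0
```

Run:
```python
from plant import r
import cv2
from h import *
s=r.capture("scene");t=r.capture("top")
j=r.camera_info("scene");R,o=gut(.551,-.058,np.radians(7.5))
for x in(-.04,-.025):print(x,((px(j,o+R@[x,.013,.023])-[170,160])*4+1.5).round())
a=cv2.resize(s[160:280,170:300],None,fx=4,fy=4,interpolation=cv2.INTER_CUBIC)
b=cv2.resize(t[150:270,200:260+40],None,fx=2.7,fy=4,interpolation=cv2.INTER_CUBIC)
cv2.imwrite("pics/f.png",np.hstack([a,b]));print(r.get_state()["tcp_pos"])
```

```text
-0.04 [323. 155.]
-0.025 [304. 148.]
[ 0.47093377 -0.24813894  0.21922699]
```

View pics/f.png

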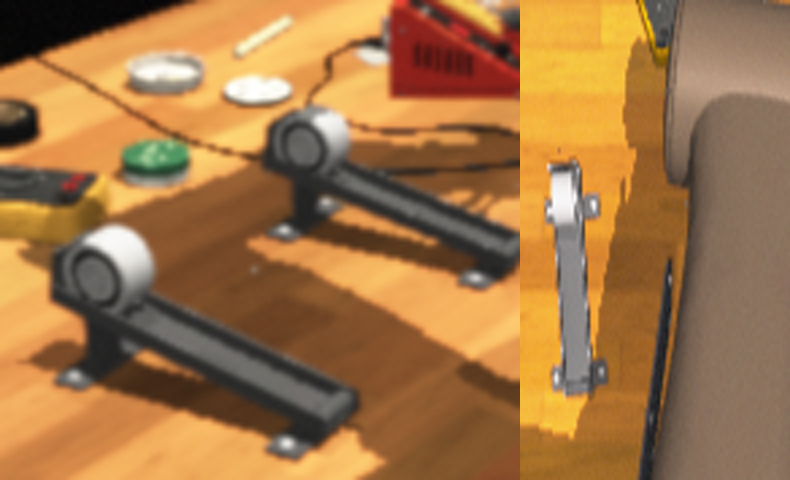

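The final view shows bearing_a at (302,145) against the stop, close to the predicted parked spot (304,148). It looks just like bearing_b, which hasn't moved. The hand is clear, so I'm handing in the job.

```bash
python3 -c "
from plant import r
print(r.close_job())"
```

```text
the job is handed in; nothing more can be done
None
```

I pushed bearing_a up its gutter and over the ridge; the last picture shows it parked by itself at the end stop, with bearing_b unmoved and the hand clear. The job is handed in, but no verdict came back.

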